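# Put lid, tiffin box and jar back on their own boards

## Task

The aluminium lid, the tiffin box and the glass jar are standing on one another's boards: put the lid on the large round board, the tiffin box on the oblong board with its long side along the board's, and the jar on the square board, each upright and well centred. Park one of them on the middle of the empty cork mat first, to make room for the swap. Set everything down gently rather than dropping it, and leave the glass bowl, the steel tumbler and the salt pot where they are.

Things in the scene. Friction and masses are not known exactly. Their poses are not given: they have to be found in the camera images.
- lid: Loose aluminium pot lid, disc 110 mm across, rim 5 mm high rising to 13 mm near the centre, with an upright round black knob 26 mm across in the middle, from z = 13 to 40 mm. About 0.18 kg. Upright at the start on one of the boards. Origin: centre of its underside, z up.
- tiffin: Loose closed plastic tiffin box, white, with a grey seam and a grey clip at each short end: 100 mm long (its x), 62 mm wide (its y), 50 mm high, straight sides; the clips make it 107 mm over all. About 0.25 kg, does not open. Upright at the start on one of the boards. Origin: centre of its underside, z up.
- jar: Loose closed clear-glass jar, straight cylinder 60 mm across and 60 mm high, with a steel cap 55 mm across above it up to z = 80 mm. About 0.28 kg. Upright at the start on one of the boards. Origin: centre of its underside, z up.
- round_board: Large round flat wooden board, 140 mm across, 12 mm thick, no rim; the lid's place. Fixed to the slab. Origin: centre of its underside, z up; top face at z = 12 mm.
- oblong_board: Oblong flat wooden board, 160 mm long (its x) by 90 mm (its y), 12 mm thick, no rim; the tiffin box's place. Fixed to the slab. Origin: centre of its underside, z up; top face at z = 12 mm.
- square_board: Square flat wooden board, 110 by 110 mm with sides along its x and y, 12 mm thick, no rim; the jar's place. Fixed to the slab. Origin: centre of its underside, z up; top face at z = 12 mm.
- cork_mat: Small round flat cork mat, 100 mm across, 12 mm thick, empty at the start; the free spot for parking. Fixed to the slab. Origin: centre of its underside, z up; top face at z = 12 mm.
- bowl: Open glass bowl, 100 mm across the rim, 45 mm high. Bystander, loose, not to be moved. Origin: centre of its underside.
- tumbler: Open steel drinking tumbler, 68 mm across the rim, 85 mm high. Bystander, loose, not to be moved. Origin: centre of its underside.
- salt_pot: Squat terracotta salt pot with a knobbed top, 84 mm across, 78 mm high. Bystander, loose, not to be moved. Origin: centre of its underside.
Mind the look-alikes: they are no part of the job. Leave any green or orange look-alike of the lid alone.

How it is judged:
On the way:
1. one of the three has been set down and let go on the cork mat (within 30 mm of its centre) (((horizontal distance between lid and cork_mat below 0.03 m and z of lid in the frame of cork_mat between 0.009 and 0.016 m and angle between lid's own z axis and vertical below 0.1 rad and linear speed of lid below 0.03 m/s and contact force between the fingers and lid below 0.05 N) or (horizontal distance between tiffin and cork_mat below 0.03 m and z of tiffin in the frame of cork_mat between 0.009 and 0.016 m and angle between tiffin's own z axis and vertical below 0.1 rad and linear speed of tiffin below 0.03 m/s and contact force between the fingers and tiffin below 0.05 N) or (horizontal distance between jar and cork_mat below 0.03 m and z of jar in the frame of cork_mat between 0.009 and 0.016 m and angle between jar's own z axis and vertical below 0.1 rad and linear speed of jar below 0.03 m/s and contact force between the fingers and jar below 0.05 N))), for 0.2 s.
At the end, for the whole second after the job is handed in: Lid on the round board, tiffin box on the oblong board, jar on the square board: each let go, at rest, upright (within 0.1 rad), resting on the board's top with its centre within 12 mm of the board's centre; the tiffin box's long side within 0.2 rad of the board's, either way round (horizontal distance between lid and round_board below 0.012 m and z of lid in the frame of round_board between 0.009 and 0.016 m and angle between each of lid, tiffin, jar's own z axis and vertical below 0.1 rad and linear speed of each of lid, tiffin, jar below 0.03 m/s and contact force between the fingers and lid below 0.05 N and horizontal distance between tiffin and oblong_board below 0.012 m and z of tiffin in the frame of oblong_board between 0.009 and 0.016 m and contact force between the fingers and tiffin below 0.05 N and horizontal distance between jar and square_board below 0.012 m and z of jar in the frame of square_board between 0.009 and 0.016 m and contact force between the fingers and jar below 0.05 N and angle between the x axis of tiffin and the x axis of oblong_board, either way round below 0.2 rad); the robot touches nothing.
It fails at once if the glass bowl, the tumbler or the salt pot is shifted by more than 20 mm (distance of any of bowl, tumbler, salt_pot from where it was at the start of the episode above 0.02 m).
It fails at once if the lid, tiffin box or jar is dropped or thrown (moves faster than 0.5 m/s with no finger touching it, a fall of about 13 mm) ((linear speed of lid above 0.5 m/s and contact force between the fingers and lid below 0.05 N) or (linear speed of tiffin above 0.5 m/s and contact force between the fingers and tiffin below 0.05 N) or (linear speed of jar above 0.5 m/s and contact force between the fingers and jar below 0.05 N)).
It also fails if it takes over 115 s, if anything falls off the work surface, if the arm or the gripper's body presses on something with over 40 N, if the wrist force passes 120 N, or if a joint passes its speed limit or range.

## Robot

A 7-joint arm with a two-finger parallel gripper is mounted at the origin on the work surface. World frame = base frame: x ahead of the robot, y to its left, z up, the work surface at z = 0. Lengths are in m, angles in rad, forces in N, time in s.
With the tool pointing down it reaches from about 0.35 to 0.9 m from the base axis. Payload 8.1 kg.
Tool frame: the origin (TCP) lies midway between the tips of the shut fingers; the grasp point (between the pads) lies 19 mm behind it; z points along the fingers, y is the line along which they close (so a half turn about z gives the same grasp; the last joint's range is limited). The gripper opens to 92 mm and grips with 3 to 60 N. Pads are 19 mm wide; open, the fingers measure 130 mm over their backs; the gripper's body (75 mm by 190 mm) begins 47 mm behind the grasp point.
Start: joints at [-1.273, 0.434, 0.025, 1.573, -0.012, 1.134, -0.075], TCP at [0.244, 0.575, 0.227] pointing down, gripper open.
Joint ranges: [-2.62, 2.62], [-0.44, 2.09], [-1.27, 1.32], [0.08, 2.57], [-1.32, 4.46], [0.12, 2], [-2.74, 2.74]. Speed limits (rad/s): [2.22, 2.22, 3.01, 3.01, 3.14, 3.14, 3.14].

## Interface

Orientations are given as a rotation vector (axis times angle).
In Python, from cell import arm gives the robot as it stands.
- The arm moves only by the tool carry_out, never from a script. Its arguments are lists of equal length, an entry for each row: "claw": the finger opening in cm, from 0 to 9.18; "delta_pos": the shift along the tool's x, y, z in cm, a list of three; "angular": the turn, a rotation vector about the tool's x, y, z in rad, a list of three. In form: {"claw": [claw, ...], "delta_pos": [[dx, dy, dz], ...], "angular": [[ax, ay, az], ...]}. A call has 1 to 20 rows; each row shifts and turns the commanded pose from where the row before left it, along the tool's axes as they then stand; what a row does not reach is not made up. A row lasts 1/10 s, in which the tool goes at most 50 mm and 8.59 degrees, less where a joint would pass 70% of its speed; a pose out of reach is approached as far as the arm can. A call with a gripper value outside its range is refused whole. The fingers move at their own pace and stop on an object; "force" is the grip in N (left out, the last holds). Time passes only in rows, so rows that do not move let the fingers close. It gives the time, the measured TCP pose, the force, the opening and the grip force at its end, in the units of the state.
- arm.observe(): the state, without advancing time (a new reading comes with each control period).
- arm.get_image(name): name is "scene" or "top" or "wrist"; returns a dict with "frame" (384x512x3 uint8, red, green, blue), "mtx" (3x3 intrinsics, pixels), "dist" ([k1, k2, p1, p2, k3] as OpenCV has them; the pictures are not rectified), "T" (4x4, takes a point from camera to world coordinates). Camera axes: x right, y down, z forward; pixel columns grow to the right and rows downward; lengths in m; the calibration is good to about 2 mm. A picture is of the moment at which its call begins. There is no depth.
- arm.sign_off(): hands the job in; it is judged then, once.
Trained networks look in a picture, given as the dict that the camera call returned (one of the last four; its "shot" number tells which), for a name from the list of things; names that differ only in an ending like _2 or _b are one class to them, and where a whole thing is asked for, a point or a joint stands for the part that bears it (a point fixed in the world has none). Each returns a list of dicts, best first, with "conf" (0 to 1); they miss things now and then, are a little off and sometimes report something else, mostly with a low value. They report only what shows in the picture. A call takes as long as a camera call. They do not tell look-alikes from the thing itself.
- arm.look_for(label, picture): "centre" ([column, row] as shares, 0 to 1, of the picture: columns of its width, rows of its height, amid what is visible of it).
- arm.trace(label, picture): "region" (384x512 bool, what is visible of it) and "centre" ([column, row] as shares, 0 to 1, of the picture: columns of its width, rows of its height, amid what is visible of it).
- arm.place_of(label, picture): "centre" ([column, row] as shares, 0 to 1, of the picture: columns of its width, rows of its height: a listed point, or the origin of a listed thing).
The state is a dict: "clock": time; "joints": joint angles; "dq": joint speeds; "joint_efforts": joint torques, N m; "position": TCP position; "ee_rot": TCP orientation; "force": force on the tool from outside, world axes, zero at the start; "ft_torque": the same for the moment, N m; "width": opening from 0.0 (shut) to 1.0 (fully open); "gripper_force": force on a finger pad.
Only numpy, scipy, OpenCV 4.12 (cv2) and the standard library are available. Lean on these libraries where they do the work, as an engineer would, in place of code of your own. Each camera call takes 0.05 s, during which the arm holds its last target. There are 200 camera calls.

## Working session

There is one attempt and no reset: what is moved stays moved. The work goes in short steps, Python scripts to look and compute and a tool call to move; the robot and the scene stay as the last step left them, time stands still between calls to the robot, and variables do not carry over. Pictures are saved under pics/ and viewed, at most 14 in all, crops included, and the job is handed in when it is done.

Besides the shell and the picture viewer there is one more tool, called after "Call:" as name(argument=value, ...) on one line, values as JSON. carry_out: Moves the arm, as the interface text tells. Its arguments: {"type":"object","properties":{"claw":{"type":"array","items":{"type":"number"}},"delta_pos":{"type":"array","items":{"type":"array","items":{"type":"number"}}},"angular":{"type":"array","items":{"type":"array","items":{"type":"number"}}},"force":{"type":"number"}},"required":["claw","delta_pos","angular"]}

```bash
mkdir -p pics; ls; python3 - <<'E'
from cell import arm
import cv2
s=arm.observe(); print({k:s[k] for k in('clock','position','ee_rot','width','force')})
for n in('scene','top'):
    p=arm.get_image(n); cv2.imwrite(f'pics/{n}0.png',p['frame'][...,::-1])
    print(n,p['mtx'],p['dist'],p['T'])
    for l in 'lid tiffin jar round_board oblong_board square_board cork_mat bowl tumbler salt_pot'.split():
        print(l,[(round(d['centre'][0]*512),round(d['centre'][1]*384),round(d['conf'],2)) for d in arm.place_of(l,p)])
E
```

```text
pics
{'clock': 0.0, 'position': array([0.24369922, 0.57497812, 0.22596055]), 'ee_rot': array([-6.25445341e-01, -3.07851180e+00,  2.39302137e-03]), 'width': 1.0000906182715836, 'force': array([-0.08050456,  0.8543532 ,  0.7088827 ])}
scene [[481.59477769   0.         248.3175705 ]
 [  0.         481.59477769 194.98548886]
 [  0.           0.           1.        ]] [-0.09659656  0.          0.          0.          0.        ] [[-0.52030355  0.60956082 -0.59809684  1.14724434]
 [ 0.85387613  0.36034395 -0.37556331  0.45681097]
 [-0.0134081  -0.70610753 -0.70797767  0.87845209]
 [ 0.          0.          0.          1.        ]]
lid [(347, 236, 0.96), (378, 190, 0.82), (415, 256, 0.67)]
tiffin [(168, 163, 0.8)]
jar [(250, 273, 0.89)]
round_board [(248, 273, 0.64)]
oblong_board [(345, 243, 0.59)]
square_board [(168, 163, 0.91)]
cork_mat [(156, 237, 0.66)]
bowl [(251, 201, 0.91)]
tumbler [(351, 324, 0.95), (249, 199, 0.67)]
salt_pot [(88, 185, 0.74)]
top [[398.58770242   0.         249.35830197]
 [  0.         398.58770242 190.48901486]
 [  0.           0.           1.        ]] [0.00923035 0.         0.         0.         0.        ] [[-0.01548972 -0.99174356  0.12729803  0.29492554]
 [-0.99954099  0.0186736   0.02385593  0.00530747]
 [-0.02603607 -0.12687008 -0.99157758  1.06645659]
 [ 0.          0.          0.          1.        ]]
lid [(103, 215, 0.91), (162, 198, 0.85), (160, 270, 0.69)]
tiffin [(360, 194, 0.56)]
jar [(215, 128, 0.97)]
round_board [(215, 127, 0.95)]
oblong_board [(214, 127, 0.47), (306, 117, 0.27)]
square_board [(359, 196, 0.88)]
cork_mat [(305, 115, 0.58)]
bowl [(259, 196, 0.66)]
tumbler [(127, 130, 0.62)]
salt_pot [(402, 127, 0.79)]
```

View pics/scene0.png

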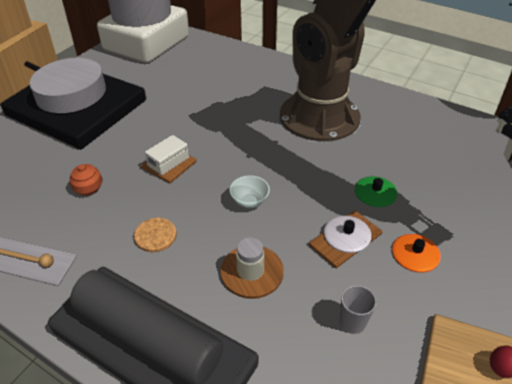

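View pics/top0.png

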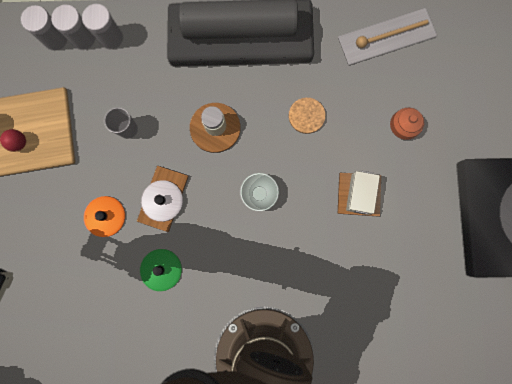

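The white aluminium lid is on the oblong board (top view 162,200). The jar is on the round board (215,127), and the tiffin is on the square board (360,194). The cork mat (307,115) is empty. The green and orange lids are look-alikes.

```bash
cat > h.py <<'E'
from cell import arm
import cv2, numpy as np
def rays(p,px):
    u=cv2.undistortPoints(np.float64(px).reshape(-1,1,2),p['mtx'],p['dist']).reshape(-1,2)
    return p['T'][:3,3], np.c_[u,np.ones(len(u))]@p['T'][:3,:3].T
def plane(p,px,z):
    o,d=rays(p,px); return o+d*((z-o[2])/d[:,2])[:,None]
def tri(obs):  # [(pic,pixel)...] -> point, residual mm
    A=np.zeros((3,3));b=np.zeros(3);R=[]
    for p,x in obs:
        o,d=rays(p,[x]); d=d[0]/np.linalg.norm(d[0]); M=np.eye(3)-np.outer(d,d); A+=M;b+=M@o;R.append((M,o))
    X=np.linalg.solve(A,b); return X, max(np.linalg.norm(M@(X-o)) for M,o in R)*1e3
def dets(f,l,p): return [(np.array(d['centre'])*[512,384],d) for d in f(l,p)]
def near(f,l,p,X):  # detection nearest to projected X
    q=cv2.projectPoints(np.float64([X]),cv2.Rodrigues(p['T'][:3,:3].T)[0],-p['T'][:3,:3].T@p['T'][:3,3],p['mtx'],p['dist'])[0].ravel()
    D=dets(f,l,p); return min(D,key=lambda d:np.linalg.norm(d[0]-q)) if D else None
def rect(p,region,z,big=True):
    m=region.astype(np.uint8)
    v,u=np.nonzero(m); W=plane(p,np.c_[u,v],z)[:,:2]
    h=cv2.convexHull(np.float32(W*1000)); (c,s,a)=cv2.minAreaRect(h)
    if s[0]<s[1]: s=s[::-1]; a+=90
    return np.array(c)/1000,np.round(s,1),(a+90)%180-90,(np.array(cv2.minEnclosingCircle(h)[0])/1000,cv2.minEnclosingCircle(h)[1]*2)
E
python3 - <<'E'
from h import *
np.set_printoptions(precision=4,suppress=True)
S=arm.get_image('scene');T=arm.get_image('top')
px={'lid':((347,236),(162,198)),'tiffin':((168,163),(360,194)),'jar':((250,273),(215,128)),'round_board':((248,273),(215,127)),'oblong_board':((345,243),(162,200)),'square_board':((168,163),(359,196)),'cork_mat':((156,237),(305,115)),'bowl':((251,201),(259,196)),'tumbler':((351,324),(127,130)),'salt_pot':((88,185),(402,127))}
for l,(a,b) in px.items():
    g=lambda p,q:min([d[0] for d in dets(arm.place_of,l,p)],key=lambda x:np.linalg.norm(x-q),default=np.array(q))
    a=g(S,a);b2=g(T,b); b2=b2 if np.linalg.norm(b2-b)<15 else np.array(b)
    X,r=tri([(S,a),(T,b2)]); print(l,X,round(r,1),plane(S,[a],.012)[0,:2],plane(T,[b2],.012)[0,:2])
for l in ('round_board','oblong_board','square_board','cork_mat','tiffin','lid'):
  for n,p in(('S',S),('T',T)):
    for c,d in dets(arm.trace,l,p)[:3]:
        c2,s,a,ce=rect(p,d['region'],.062 if l=='tiffin' else .012); print(l,n,round(d['conf'],2),c2,s,round(a,1),ce[0],round(ce[1],1))
E
```

```text
lid [0.4156 0.2679 0.0177] 3.6 [0.4086 0.2697] [0.4177 0.2659]
tiffin [ 0.4118 -0.2554  0.0147] 4.3 [ 0.4107 -0.2621] [ 0.4098 -0.2523]
jar [0.6101 0.1188 0.0007] 0.3 [0.6172 0.123 ] [0.6067 0.1179]
round_board [0.606  0.1204 0.0002] 5.3 [0.6157 0.1202] [0.6    0.1236]
oblong_board [ 0.4121  0.2686 -0.0098] 1.6 [0.431  0.2718] [0.4091 0.2647]
square_board [ 0.412  -0.2636 -0.0021] 1.0 [ 0.4234 -0.251 ] [ 0.411  -0.2609]
cork_mat [ 0.6317 -0.1323 -0.0112] 0.3 [ 0.6453 -0.1173] [ 0.6243 -0.1291]
bowl [ 0.4189  0.     -0.0058] 2.9 [0.4348 0.0067] [0.4155 0.0026]
tumbler [0.6099 0.3671 0.0004] 6.3 [0.6204 0.363 ] [0.6041 0.369 ]
salt_pot [ 0.5973 -0.3914  0.003 ] 6.5 [ 0.6046 -0.3902] [ 0.5907 -0.3822]
round_board S 0.79 [0.6148 0.1287] [137.4 135. ] -54.4 [0.6116 0.1253] 144.4
round_board S 0.62 [0.5853 0.3624] [118.2  68.4] 12.3 [0.5856 0.3611] 118.2
round_board T 0.84 [0.6053 0.1226] [136.7 136. ] 43.9 [0.6059 0.1228] 139.3
oblong_board S 0.81 [0.419  0.2653] [166.3  95.9] -18.9 [0.4195 0.2661] 184.7
oblong_board T 0.56 [0.4153 0.2635] [159.8  89.3] -19.0 [0.4153 0.2622] 175.2
square_
[... 241 characters left out ...]
T 0.92 [ 0.6342 -0.1278] [100.9 100.2] 16.3 [ 0.6347 -0.1269] 103.7
tiffin S 0.57 [ 0.4353 -0.2399] [128.6 108.7] -13.0 [ 0.4358 -0.238 ] 154.9
tiffin T 0.89 [ 0.4157 -0.2564] [108.9  70.4] -11.7 [ 0.4123 -0.2556] 117.8
tiffin T 0.72 [ 0.5905 -0.3768] [86.1 78.4] -64.3 [ 0.5909 -0.3766] 87.8
lid S 0.74 [0.4052 0.2634] [113.8 108. ] 21.4 [0.4044 0.2632] 115.8
lid S 0.73 [0.3774 0.4225] [110.  107.3] -60.0 [0.3777 0.4228] 112.9
lid S 0.72 [0.2358 0.2707] [108.8 107.7] 40.7 [0.235  0.2681] 115.2
lid T 0.82 [0.4081 0.2649] [108.  104.8] 89.0 [0.4082 0.2662] 111.0
lid T 0.82 [0.368  0.4183] [108.7 107.2] 45.4 [0.3688 0.418 ] 112.4
lid T 0.7 [0.2252 0.2669] [106.3 105.3] 27.2 [0.2264 0.2662] 109.2
```

Call:
carry_out(claw=[9.1, 9.1, 9.1, 9.1, 9.1, 9.1, 9.1, 9.1, 9.1, 9.1, 9.1, 9.1, 9.1, 9.1, 9.1], delta_pos=[[-3.4, -1.85, 0], [-3.4, -1.85, 0], [-3.4, -1.85, 0], [-3.4, -1.85, 0], [-3.4, -1.85, 0], [-3.4, -1.85, 0], [-3.4, -1.85, 0], [-3.4, -1.85, 0], [-3.4, -1.85, 0], [-3.4, -1.85, 0], [-3.4, -1.85, 0], [-3.4, -1.85, 0], [-3.4, -1.85, 0], [-3.4, -1.85, 0], [-3.4, -1.85, 0]], angular=[[0, 0, 0], [0, 0, 0], [0, 0, 0], [0, 0, 0], [0, 0, 0], [0, 0, 0], [0, 0, 0], [0, 0, 0], [0, 0, 0], [0, 0, 0], [0, 0, 0], [0, 0, 0], [0, 0, 0], [0, 0, 0], [0, 0, 0]], force=20)

```text
clock: 4.3
position: [0.606, 0.1197, 0.2269]
ee_rot: [0.625, 3.078, 0.001]
force: [-0.0, 0.4, -0.3]
width: 0.992
gripper_force: 0.0
```

Call:
carry_out(claw=[9.1, 9.1, 9.1, 9.1, 9.1, 9.1, 9.1, 9.1, 9.1], delta_pos=[[0, 0, 0], [0, 0, 0], [0, 0, 0], [0, 0, 0], [0, 0, 0], [0, 0, 0], [0, 0, 0], [0, 0, 0], [0, 0, 0]], angular=[[0, 0, 0.13], [0, 0, 0.13], [0, 0, 0.13], [0, 0, 0.13], [0, 0, 0.13], [0, 0, 0.13], [0, 0, 0.13], [0, 0, 0.13], [0, 0, 0.13]])

```text
clock: 5.2
position: [0.6051, 0.1211, 0.2268]
ee_rot: [-2.227, -2.216, -0.0]
force: [0.4, 0.2, -0.3]
width: 0.99
gripper_force: 0.0
```

```bash
cat >> h.py <<'E'
def R(): return cv2.Rodrigues(np.float64(arm.observe()['ee_rot']))[0]
def go(x,y,z,yaw=None):  # print shift in tool cm; yaw = heading of tool y, deg
    s=arm.observe(); r=R(); d=r.T@(np.array([x,y,z])-s['position'])*100
    h=np.degrees(np.arctan2(r[1,1],r[0,1])); t=0 if yaw is None else -((yaw-h+180)%360-180)
    print('t',round(s['clock'],1),'pos',np.round(s['position'],4),'yaw',round(h,1),'tilt',np.round(r[2,:2],3),'| tool cm',np.round(d,2),'turn',round(np.radians(t),3),'j',np.round(s['joints'],2),'F',np.round(s['force'],1),'grip',round(s['gripper_force'],1),'w',round(s['width']*9.18,2))
E
python3 - <<'E'
from h import *
go(.605,.122,.226,0)
p=arm.get_image('wrist'); cv2.imwrite('pics/w1.png',p['frame'][...,::-1]); print(p['T'])
for l in('jar','round_board'):
  for c,d in dets(arm.place_of,l,p): print(l,c,d['conf'],plane(p,[c],.012))
T=arm.get_image('top')
for c,d in dets(arm.look_for,'jar',T): print(c)
for c,d in dets(arm.trace,'round_board',p): print(rect(p,d['region'],.012))
E
```

```text
t 5.2 pos [0.6051 0.1211 0.2268] yaw -0.3 tilt [0. 0.] | tool cm [ 0.09 -0.01  0.08] turn -0.005 j [-0.62  0.44  0.49  1.62 -0.22  1.13 -0.08] F [ 0.4  0.2 -0.3] grip 0.0 w 9.09
[[ 9.99985752e-01 -4.96517118e-03 -1.96012210e-03  6.06279303e-01]
 [-5.32783058e-03 -9.51079656e-01 -3.08899826e-01  2.05752148e-01]
 [-3.30491741e-04  3.08905868e-01 -9.51092559e-01  3.84275788e-01]
 [ 0.00000000e+00  0.00000000e+00  0.00000000e+00  1.00000000e+00]]
jar [259.4816 166.6176] 0.86 [[0.60896084 0.12117559 0.012     ]]
[221.7984 125.9136]
(array([0.60896368, 0.12453662]), array([137.2, 137. ]), 43.13455581665039, (array([0.60935089, 0.12480714]), 139.3510284423828))
```

View pics/w1.png

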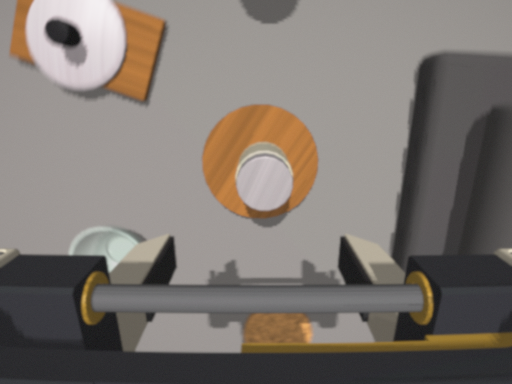

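The wrist view shows the jar's cap centred at about (265,183) on the round board, whose disc centre is near (260,161). The bowl sits lower left and the lid upper left. I'll check the cap's height from two views before descending.

```bash
python3 - <<'E'
from h import *
p=arm.get_image('wrist');T=arm.get_image('top');S=arm.get_image('scene')
print('cap',plane(p,[(265,183)],.092))
for l in('jar','cork_mat','oblong_board','square_board'):
  for f in (arm.place_of,arm.look_for):
    o=[(q,dets(f,l,q)[0][0]) for q in (p,T,S) if dets(f,l,q)]
    if l in('jar',): print(l,f.__name__,[tri([o[i],o[j]]) for i,j in((0,1),(0,2),(1,2)) if j<len(o)])
m=dets(arm.trace,'jar',p)[0][1]['region']; print([(w.min(),w.max()) for w in np.nonzero(m)])
go(.608,.1205,.040,0)
E
```

```text
cap [[0.61358632 0.1233271  0.092     ]]
jar call [(array([ 0.61407484,  0.11710584, -0.00406517]), np.float64(0.40957820687556923)), (array([6.13840842e-01, 1.17724469e-01, 5.83126455e-04]), np.float64(0.7159632307453561)), (array([ 6.13303300e-01,  1.16528219e-01, -4.68942096e-04]), np.float64(0.05693047605266308))]
jar call [(array([ 0.60950579,  0.1068099 , -0.01723559]), np.float64(2.8632025018676472)), (array([0.61043583, 0.12317652, 0.05072426]), np.float64(1.1723580853594473)), (array([0.59367531, 0.10875562, 0.02195177]), np.float64(4.529811668019216))]
[(np.int64(142), np.int64(210)), (np.int64(236), np.int64(292))]
t 7.9 pos [0.6051 0.121  0.2268] yaw -0.0 tilt [0. 0.] | tool cm [-0.05  0.29 18.68] turn -0.0 j [-0.62  0.44  0.49  1.62 -0.22  1.13 -0.07] F [ 0.5 -0.7  0. ] grip 0.0 w 9.08
```

Call:
carry_out(claw=[9.1, 9.1, 9.1, 9.1, 9.1, 9.1, 9.1, 9.1, 9.1], delta_pos=[[0, 0.3, 2.5], [0, 0.3, 2.5], [0, 0, 2.5], [0, 0, 2.5], [0, 0, 2.5], [0, 0, 2.2], [0, 0, 2], [0, 0, 1.5], [0, 0, 0.5]], angular=[[0, 0, 0], [0, 0, 0], [0, 0, 0], [0, 0, 0], [0, 0, 0], [0, 0, 0], [0, 0, 0], [0, 0, 0], [0, 0, 0]])

```text
clock: 8.8
position: [0.6103, 0.1208, 0.0382]
ee_rot: [-2.221, -2.221, 0.003]
force: [-0.3, 0.1, -0.4]
width: 0.991
gripper_force: 0.0
```

Call:
carry_out(claw=[5, 5, 5, 5, 5, 5, 5, 5, 5, 5], delta_pos=[[0, 0, 0], [0, 0, 0], [0, 0, 0], [0, 0, 0], [0, 0, 0], [0, 0, 0], [0, 0, 0], [0, 0, 0], [0, 0, 0], [0, 0, 0]], angular=[[0, 0, 0], [0, 0, 0], [0, 0, 0], [0, 0, 0], [0, 0, 0], [0, 0, 0], [0, 0, 0], [0, 0, 0], [0, 0, 0], [0, 0, 0]], force=20)

```text
clock: 9.8
position: [0.6118, 0.1211, 0.0405]
ee_rot: [2.221, 2.221, 0.002]
force: [-0.8, 0.5, 6.2]
width: 0.651
gripper_force: 20.0
```

Call:
carry_out(claw=[5, 5, 5, 5, 5, 5, 5, 5, 5, 5, 5, 5, 5, 5, 5, 5], delta_pos=[[0, 0, -0.5], [0, 0, -1], [0, 0, -1.5], [0, 0, -1.5], [0, 0, -1], [0, 0, -0.5], [-1.5, 0.2, 0], [-3, 0.3, 0], [-4, 0.4, 0], [-4, 0.4, 0], [-4, 0.4, 0], [-4, 0.4, 0], [-3, 0.3, 0], [-1.3, 0.1, 0], [0, 0, 0], [0, 0, 0]], angular=[[0, 0, 0], [0, 0, 0], [0, 0, 0], [0, 0, 0], [0, 0, 0], [0, 0, 0], [0, 0, 0], [0, 0, 0], [0, 0, 0], [0, 0, 0], [0, 0, 0], [0, 0, 0], [0, 0, 0], [0, 0, 0], [0, 0, 0], [0, 0, 0]])

```text
clock: 11.4
position: [0.6357, -0.1263, 0.0991]
ee_rot: [-2.22, -2.22, -0.0]
force: [-0.5, 1.8, -2.9]
width: 0.652
gripper_force: 20.0
```

```bash
python3 - <<'E'
from h import *
go(.637,-.127,.0405,0)
p=arm.get_image('wrist');T=arm.get_image('top'); cv2.imwrite('pics/w2.png',p['frame'][...,::-1])
for q in (p,T):
  for l in('cork_mat','round_board'):
    for c,d in dets(arm.trace,l,q)[:2]: print(l,c,rect(q,d['region'],.012))
E
```

```text
t 11.4 pos [ 0.6357 -0.1263  0.0991] yaw 0.0 tilt [ 0.001 -0.001] | tool cm [-0.08  0.14  5.86] turn 0.0 j [-0.16  0.62  0.43  1.67 -0.31  0.92  0.38] F [-0.5  1.8 -2.9] grip 20.0 w 5.98
cork_mat [260.7104 174.4128] (array([ 0.63797583, -0.11376721]), array([98.3, 73.6]), -2.409393310546875, (array([ 0.63719531, -0.12653861]), 99.18875885009766))
round_board [215.5008 121.4976] (array([0.6227262 , 0.12219331]), array([131.1, 105.9]), 76.9060287475586, (array([0.61390302, 0.12521705]), 137.47401428222656))
```

View pics/w2.png

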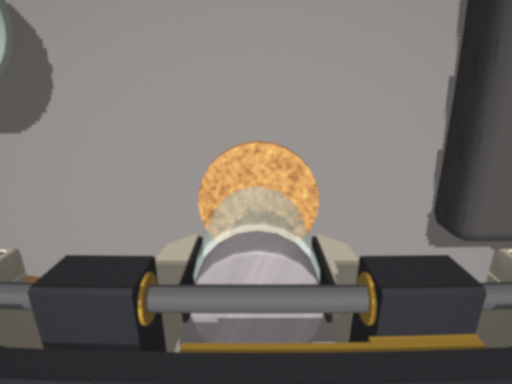

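The jar is held above the cork mat, whose disc appears centred at about (260,200). The wrist fit puts it at (0.637,-0.1265). Lowering gently.

Call:
carry_out(claw=[5, 5, 5, 5, 5, 5, 5, 5, 5], delta_pos=[[0, 0.1, 1], [0, 0, 1.5], [0, 0, 1.5], [0, 0, 0.8], [0, 0, 0.4], [0, 0, 0.3], [0, 0, 0.2], [0, 0, 0.1], [0, 0, 0]], angular=[[0, 0, 0], [0, 0, 0], [0, 0, 0], [0, 0, 0], [0, 0, 0], [0, 0, 0], [0, 0, 0], [0, 0, 0], [0, 0, 0]])

```text
clock: 12.6
position: [0.6373, -0.1271, 0.042]
ee_rot: [2.221, 2.221, 0.001]
force: [-0.7, -0.3, -4.4]
width: 0.651
gripper_force: 20.0
```

Call:
carry_out(claw=[5, 5, 5], delta_pos=[[0, 0, 0.1], [0, 0, 0.1], [0, 0, 0]], angular=[[0, 0, 0], [0, 0, 0], [0, 0, 0]])

```text
clock: 12.9
position: [0.6374, -0.1271, 0.0405]
ee_rot: [2.221, 2.221, 0.001]
force: [-2.2, 0.2, 3.3]
width: 0.653
gripper_force: 20.0
```

Call:
carry_out(claw=[5.6, 6.2, 7, 8, 8, 8, 8, 8, 8, 8, 8], delta_pos=[[0, 0, 0], [0, 0, 0], [0, 0, 0], [0, 0, 0], [0, 0, 0], [0, 0, -1], [0, 0, -2], [0, 0, -3], [0, 0, -3], [0, 0, -3], [0, 0, -3]], angular=[[0, 0, 0], [0, 0, 0], [0, 0, 0], [0, 0, 0], [0, 0, 0], [0, 0, 0], [0, 0, 0], [0, 0, 0], [0, 0, 0], [0, 0, 0], [0, 0, 0]])

```text
clock: 14.0
position: [0.637, -0.1272, 0.1918]
ee_rot: [2.221, 2.221, 0.0]
force: [1.0, -0.7, -1.1]
width: 0.875
gripper_force: 0.0
```

Call:
carry_out(claw=[8, 8, 8, 8, 8, 7, 7, 7, 7, 7, 7, 7], delta_pos=[[2, -1.2, -1], [4, -2.3, -1], [4, -2.3, -1], [4, -2.3, 0], [4, -2.3, 0], [4, -2.3, 0], [4, -2.3, 0], [4, -2.3, 0], [4, -2.3, 0], [3.3, -1.9, 0], [2, -1, 0], [0, 0, 0]], angular=[[0, 0, 0], [0, 0, 0], [0, 0, 0], [0, 0, 0], [0, 0, 0], [0, 0, 0], [0, 0, 0], [0, 0, 0], [0, 0, 0], [0, 0, 0], [0, 0, 0], [0, 0, 0]])

```text
clock: 15.2
position: [0.4103, 0.2694, 0.2203]
ee_rot: [-2.214, -2.227, -0.002]
force: [-0.5, 0.4, -1.0]
width: 0.767
gripper_force: 0.0
```

```bash
python3 - <<'E'
from h import *
go(.412,.266,.03,0)
p=arm.get_image('wrist');T=arm.get_image('top'); cv2.imwrite('pics/w3.png',p['frame'][...,::-1])
for n,q in (('w',p),('T',T)):
  D=near(arm.place_of,'lid',q,[.412,.266,.012]); print(n,'lid',D[0],plane(q,[D[0]],.012))
  for l in('lid','oblong_board','jar','cork_mat','round_board'):
    D=near(arm.trace,l,q,dict(lid=[.41,.266,.02],oblong_board=[.415,.265,.01],jar=[.637,-.127,.04],cork_mat=[.637,-.127,.012],round_board=[.608,.124,.012])[l])
    if D: print(n,l,D[0],D[1]['conf'],rect(q,D[1]['region'],.018 if l=='lid' else .092 if l=='jar' else .012))
# knob: dark pixels centre
  D=near(arm.trace,'lid',q,[.412,.266,.012]); m=D[1]['region']; g=q['frame'].max(2); v,u=np.nonzero(m&(g<70)); print(n,'knob px',np.median(u),np.median(v),len(u),u.min(),u.max(),v.min(),v.max())
E
```

```text
t 15.2 pos [0.4103 0.2694 0.2203] yaw 0.3 tilt [ 0.002 -0.   ] | tool cm [-0.37  0.17 19.03] turn 0.006 j [-0.97  0.22  0.34  1.92 -0.09  1.01 -0.58] F [-0.5  0.4 -1. ] grip 0.0 w 7.04
w lid [253.4912 168.3072] [[0.40700676 0.26917969 0.012     ]]
w lid [252.8768 168.6912] 0.97 (array([0.40833737, 0.26495782]), array([110. , 108.7]), -89.69940307736397, (array([0.4084967 , 0.26568805]), 111.54405212402344))
w oblong_board [299.8784 166.5024] 0.63 (array([0.41530157, 0.26605182]), array([160.4,  91.8]), -19.525177001953125, (array([0.41493896, 0.26670459]), 179.851806640625))
w round_board [402.9952 241.1136] 0.73 (array([0.60685767, 0.17378154]), array([118.5,  48.4]), 6.280714511871338, (array([0.60814124, 0.16211877]), 120.52833557128906))
w knob px 255.0 178.0 408 245 265 166 190
T lid [160.3072 200.7936] [[0.40700851 0.26922859 0.012     ]]
T lid [162.2016 199.9104] 0.97 (array([0.40831055, 0.2622001 ]), array([110.9, 103.9]), 19.31655502319336, (array([0.40765546, 0.26384451]), 111.66645050048828))
T oblong_board [167.424  181.4016] 0.96 (array([0.41407187, 0.26242831]), array([160.3,  88.8]), -18.582679748535156, (array([0.41398981, 0.26221051]), 177.80624389648438))
T jar [308.6848 109.5168] 0.62 (array([ 0.6231261 , -0.12228764]), array([75.7, 60.4]), -1.7125167846679688, (array([ 0.62308875, -0.12353593]), 79.07036590576172))
T cork_mat [304.1792 127.104 ] 0.79 (array([ 0.6270835 , -0.12672419]), array([99.5, 88.9]), 70.91720581054688, (array([ 0.63351746, -0.12690063]), 104.53364562988281))
T round_board [215.7056 128.2944] 0.96 (array([0.60589966, 0.12331885]), array([137.6, 134.4]), -1.21795654296875, (array([0.60635211, 0.12219272]), 140.88385009765625))
T knob px 160.0 199.5 74 155 164 195 204
```

View pics/w3.png

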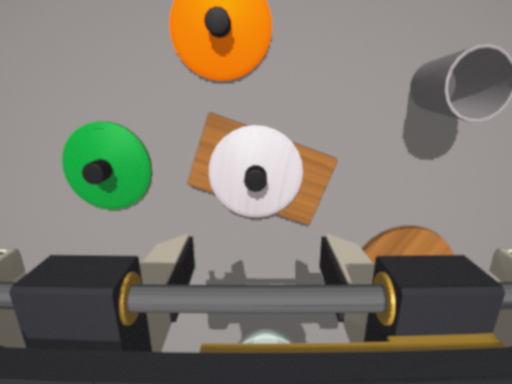

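The wrist view shows the white lid on the oblong board with its knob at (255,178). The green and orange lids are to the left and above, and the tumbler is at the right. The measured lid centre is about (0.408,0.266).

Call:
carry_out(claw=[6, 6, 6, 6, 6, 6, 6, 6, 6, 6], delta_pos=[[-0.2, -0.1, 2.5], [-0.1, -0.1, 3], [0, 0, 3], [0, 0, 3], [0, 0, 3], [0, 0, 2], [0, 0, 1.2], [0, 0, 0.8], [0, 0, 0.4], [0, 0, 0]], angular=[[0, 0, 0], [0, 0, 0], [0, 0, 0], [0, 0, 0], [0, 0, 0], [0, 0, 0], [0, 0, 0], [0, 0, 0], [0, 0, 0], [0, 0, 0]])

```text
clock: 17.0
position: [0.4104, 0.2631, 0.0309]
ee_rot: [-2.222, -2.221, -0.0]
force: [-0.2, 0.3, 0.0]
width: 0.654
gripper_force: 0.0
```

Call:
carry_out(claw=[1.8, 1.8, 1.8, 1.8, 1.8, 1.8, 1.8, 1.8, 1.8, 1.8], delta_pos=[[0, 0, 0], [0, 0, 0], [0, 0, 0], [0, 0, 0], [0, 0, 0], [0, 0, 0], [0, 0, 0], [0, 0, 0], [0, 0, 0], [0, 0, 0]], angular=[[0, 0, 0], [0, 0, 0], [0, 0, 0], [0, 0, 0], [0, 0, 0], [0, 0, 0], [0, 0, 0], [0, 0, 0], [0, 0, 0], [0, 0, 0]])

```text
clock: 18.0
position: [0.4101, 0.2631, 0.0309]
ee_rot: [-2.221, -2.221, -0.0]
force: [-2.3, -0.7, 4.8]
width: 0.278
gripper_force: 20.0
```

Call:
carry_out(claw=[1.8, 1.8, 1.8, 1.8, 1.8, 1.8, 1.8, 1.8, 1.8, 1.8, 1.8, 1.8, 1.8, 1.8, 1.8], delta_pos=[[0, 0, -0.4], [0, 0, -1], [0, 0, -1.5], [0, 0, -1.5], [0, 0, -1], [0, 0, -0.6], [-1, 1.4, 0], [-2, 2.8, 0], [-2.8, 3.9, 0], [-2.8, 3.9, 0], [-2.6, 3.6, 0], [-2, 2.8, 0], [-1, 1.4, 0], [0, 0, 0], [0, 0, 0]], angular=[[0, 0, 0], [0, 0, 0], [0, 0, 0], [0, 0, 0], [0, 0, 0], [0, 0, 0], [0, 0, 0], [0, 0, 0], [0, 0, 0], [0, 0, 0], [0, 0, 0], [0, 0, 0], [0, 0, 0], [0, 0, 0], [0, 0, 0]])

```text
clock: 19.5
position: [0.6076, 0.121, 0.0902]
ee_rot: [-2.221, -2.22, 0.001]
force: [-0.9, 0.7, -1.1]
width: 0.277
gripper_force: 20.0
```

```bash
python3 - <<'E'
from h import *
go(.608,.1215,.031,0)
p=arm.get_image('wrist');T=arm.get_image('top'); cv2.imwrite('pics/w4.png',np.hstack([p['frame'],T['frame']])[:,:,::-1][:, :512+290])
z=arm.observe()['position'][2]-.031+.012
for n,q in (('w',p),('T',T)):
  D=near(arm.trace,'lid',q,[.608,.123,z]); print(n,'lid',D[1]['conf'],rect(q,D[1]['region'],z+.006))
  D=near(arm.trace,'round_board',q,[.608,.123,.012]); 
  if D: print(n,'rb',D[1]['conf'],rect(q,D[1]['region'],.012))
E
python3 -c "
import cv2;i=cv2.imread('pics/w4.png');cv2.imwrite('pics/w4b.png',i[:,:800])"
```

```text
t 19.5 pos [0.6076 0.121  0.0902] yaw -0.0 tilt [-0.    -0.001] | tool cm [0.05 0.05 5.92] turn -0.001 j [-0.49  0.57  0.31  1.75 -0.22  0.85 -0.08] F [-0.9  0.7 -1.1] grip 20.0 w 2.54
w lid 0.58 (array([0.6118692 , 0.13368558]), array([105. ,  88.4]), -27.773399353027344, (array([0.60805457, 0.12513482]), 108.29499816894531))
w rb 0.83 (array([0.61129321, 0.16070184]), array([136.3,  66.7]), -2.4602508544921875, (array([0.60991577, 0.12864265]), 136.2802734375))
T lid 0.78 (array([0.60605206, 0.08515547]), array([90.3, 30.3]), 2.406414270401001, (array([0.60563092, 0.09517573]), 90.33739471435547))
T rb 0.9 (array([0.5860296 , 0.08065893]), array([128.8,  48.7]), -25.97528839111328, (array([0.59534851, 0.09978651]), 128.84429931640625))
```

View pics/w4b.png

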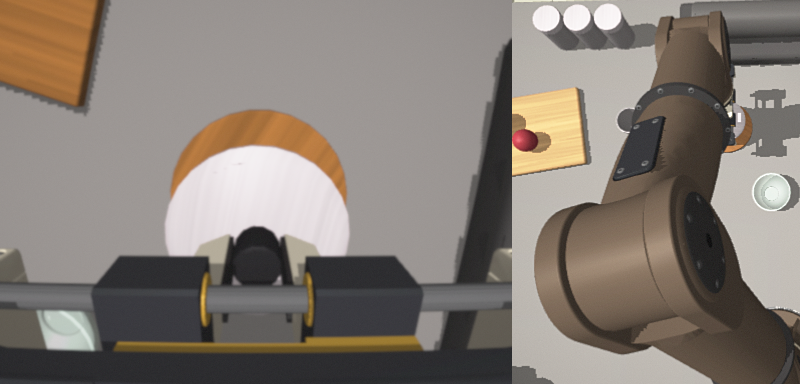

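The lid is held level over the round board, at about (0.608,0.125) against the board's (0.609,0.1245). Lowering.

Call:
carry_out(claw=[1.8, 1.8, 1.8, 1.8, 1.8, 1.8, 1.8, 1.8, 1.8, 1.8, 1.8], delta_pos=[[0, 0.1, 1], [0, 0, 1.5], [0, 0, 1.5], [0, 0, 0.8], [0, 0, 0.4], [0, 0, 0.3], [0, 0, 0.2], [0, 0, 0.1], [0, 0, 0.1], [0, 0, 0.1], [0, 0, 0]], angular=[[0, 0, 0], [0, 0, 0], [0, 0, 0], [0, 0, 0], [0, 0, 0], [0, 0, 0], [0, 0, 0], [0, 0, 0], [0, 0, 0], [0, 0, 0], [0, 0, 0]])

```text
clock: 20.9
position: [0.6094, 0.1211, 0.031]
ee_rot: [2.221, 2.221, 0.001]
force: [0.0, -0.2, -0.5]
width: 0.277
gripper_force: 20.0
```

Call:
carry_out(claw=[1.8, 1.8, 2.6, 3, 3.5, 4.2, 5, 5, 5], delta_pos=[[0, 0, 0.05], [0, 0, 0], [0, 0, 0], [0, 0, 0], [0, 0, 0], [0, 0, 0], [0, 0, 0], [0, 0, 0], [0, 0, 0]], angular=[[0, 0, 0], [0, 0, 0], [0, 0, 0], [0, 0, 0], [0, 0, 0], [0, 0, 0], [0, 0, 0], [0, 0, 0], [0, 0, 0]])

```text
clock: 21.8
position: [0.6091, 0.121, 0.0302]
ee_rot: [-2.221, -2.221, 0.0]
force: [-0.5, -0.5, 0.8]
width: 0.544
gripper_force: 0.0
```

Call:
carry_out(claw=[5, 5, 5, 5, 5, 5, 5, 5, 5, 5, 5, 5, 5, 5, 5, 5, 5, 5, 5, 5], delta_pos=[[0, 0, -1], [0, 0, -2], [0, 0, -3], [0, 0, -3], [0, 0, -3], [0, 0, -3], [0, 0, -3], [0, 0, -1], [-2, -1, 0], [-4, -2, 0], [-4, -2, 0], [-4, -2.1, 0], [-4, -2.1, 0], [-4, -2.1, 0], [-4, -2.1, 0], [-4, -2, 0], [-4, -2, 0], [-2.5, -1.3, 0], [-1.3, -0.6, 0], [0, 0, 0]], angular=[[0, 0, 0], [0, 0, 0], [0, 0, 0], [0, 0, 0], [0, 0, 0], [0, 0, 0], [0, 0, 0], [0, 0, 0], [0, 0, 0], [0, 0, 0], [0, 0, 0], [0, 0, 0], [0, 0, 0], [0, 0, 0], [0, 0, 0], [0, 0, 0], [0, 0, 0], [0, 0, 0], [0, 0, 0], [0, 0, 0]])

```text
clock: 23.8
position: [0.4146, -0.259, 0.2203]
ee_rot: [2.226, 2.216, -0.001]
force: [0.3, 0.5, -0.0]
width: 0.542
gripper_force: 0.0
```

Call:
carry_out(claw=[9.1, 9.1, 9.1, 9.1, 9.1, 9.1, 9.1, 9.1, 9.1, 9.1, 9.1], delta_pos=[[0, 0, 0], [0, 0, 0], [0, 0, 0], [0, 0, 0], [0, 0, 0], [0, 0, 0], [0, 0, 0], [0, 0, 0], [0, 0, 0], [0, 0, 0], [0, 0, 0]], angular=[[0, 0, -0.136], [0, 0, -0.136], [0, 0, -0.136], [0, 0, -0.136], [0, 0, -0.136], [0, 0, -0.136], [0, 0, -0.136], [0, 0, -0.136], [0, 0, -0.136], [0, 0, -0.136], [0, 0, 0]])

```text
clock: 24.9
position: [0.4166, -0.2557, 0.22]
ee_rot: [-0.325, -3.125, -0.001]
force: [0.3, 1.0, 0.6]
width: 0.993
gripper_force: 0.0
```

```bash
python3 - <<'E'
from h import *
go(.416,-.257,.030,78)
p=arm.get_image('wrist');T=arm.get_image('top'); cv2.imwrite('pics/w5.png',p['frame'][...,::-1])
for n,q in (('w',p),('T',T)):
  D=near(arm.place_of,'tiffin',q,[.416,-.257,.012]); print(n,D[0],plane(q,[D[0]],.012))
  for l,X,z in(('tiffin',[.416,-.257,.04],.062),('square_board',[.417,-.259,.01],.012),('lid',[.608,.124,.015],.018),('round_board',[.608,.124,.012],.012)):
    D=near(arm.trace,l,q,X)
    if D:
      print(n,l,D[0],D[1]['conf'],rect(q,D[1]['region'],z))
E
```

```text
t 24.9 pos [ 0.4166 -0.2557  0.22  ] yaw 78.1 tilt [0.    0.001] | tool cm [ 0.03 -0.15 19.  ] turn 0.002 j [ 0.2   0.22  0.29  1.92 -0.07  1.01  1.89] F [0.3 1.  0.6] grip 0.0 w 9.11
w [251.6992 167.8848] [[ 0.4162497  -0.26108414  0.012     ]]
w tiffin [252.2112 172.9152] 0.96 (array([ 0.41441422, -0.26034912]), array([106.7,  61.4]), -11.562057495117188, (array([ 0.41443314, -0.26036697]), 115.6839828491211))
w square_board [284.6208 157.9008] 0.73 (array([ 0.41650485, -0.26009274]), array([109.9, 109.5]), -4.9241485595703125, (array([ 0.4170282 , -0.26012292]), 150.9381561279297))
w round_board [509.0816 241.9968] 0.5 (array([0.58293774, 0.04990321]), array([15.5,  5.5]), 3.170562505722046, (array([0.582823  , 0.05197466]), 15.585061073303223))
T [356.7104 193.3824] [[ 0.41723402 -0.25320032  0.012     ]]
T tiffin [360.0896 200.9856] 0.55 (array([ 0.41401959, -0.25586015]), array([106.8,  69.9]), -11.742729187011719, (array([ 0.41359326, -0.25568826]), 119.7618408203125))
T square_board [345.9072 197.6064] 0.86 (array([ 0.41632849, -0.25907898]), array([110.1, 109. ]), 87.50141143798828, (array([ 0.41588315, -0.25736343]), 145.36572265625))
T lid [213.2992 127.296 ] 0.74 (array([0.60946899, 0.12125903]), array([109., 109.]), 88.75633239746094, (array([0.60846814, 0.12071838]), 112.98613739013672))
T round_board [214.2208 144.    ] 0.72 (array([0.60523627, 0.12190894]), array([138.8, 135.6]), -13.609848022460938, (array([0.60545935, 0.12330621]), 140.02281188964844))
```

View pics/w5.png

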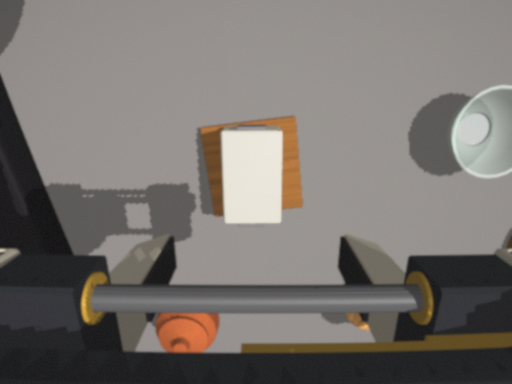

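The tiffin is square to the gripper at (252,175), and its measured size of 107x61 mm matches at top height 62 mm. Its centre is about (0.415,-0.260). The salt pot is at (187,325), clear of the fingers.

Call:
carry_out(claw=[9.1, 9.1, 9.1, 9.1, 9.1, 9.1, 9.1, 9.1, 9.1, 9.1], delta_pos=[[0.1, -0.2, 2.5], [0, -0.2, 3], [0, 0, 3], [0, 0, 3], [0, 0, 3], [0, 0, 2], [0, 0, 1.5], [0, 0, 0.8], [0, 0, 0.4], [0, 0, 0]], angular=[[0, 0, 0], [0, 0, 0], [0, 0, 0], [0, 0, 0], [0, 0, 0], [0, 0, 0], [0, 0, 0], [0, 0, 0], [0, 0, 0], [0, 0, 0]])

```text
clock: 26.5
position: [0.4144, -0.2608, 0.0282]
ee_rot: [-0.331, -3.124, -0.0]
force: [-0.3, -0.5, 0.3]
width: 0.996
gripper_force: 0.0
```

Call:
carry_out(claw=[5, 5, 5, 5, 5, 5, 5, 5, 5, 5], delta_pos=[[0, 0, 0], [0, 0, 0], [0, 0, 0], [0, 0, 0], [0, 0, 0], [0, 0, 0], [0, 0, 0], [0, 0, 0], [0, 0, 0], [0, 0, 0]], angular=[[0, 0, 0], [0, 0, 0], [0, 0, 0], [0, 0, 0], [0, 0, 0], [0, 0, 0], [0, 0, 0], [0, 0, 0], [0, 0, 0], [0, 0, 0]])

```text
clock: 27.5
position: [0.4145, -0.2608, 0.0285]
ee_rot: [0.331, 3.124, -0.0]
force: [-0.8, 0.8, 6.4]
width: 0.675
gripper_force: 20.0
```

```bash
python3 - <<'E'
from h import *
go(.415,.265,.15,71)
E
```

```text
t 27.5 pos [ 0.4145 -0.2608  0.0285] yaw 77.9 tilt [-0.  0.] | tool cm [ 10.95  51.43 -12.15] turn 0.121 j [ 0.29  0.5   0.22  2.11 -0.2   0.55  2.01] F [-0.8  0.8  6.4] grip 20.0 w 6.19
```

Call:
carry_out(claw=[5, 5, 5, 5, 5, 5, 5, 5, 5], delta_pos=[[0, 0, -0.4], [0, 0, -1], [0, 0, -1.6], [0, 0, -2], [0, 0, -2], [0, 0, -2], [0, 0, -1.5], [0, 0, -0.5], [0, 0, 0]], angular=[[0, 0, 0], [0, 0, 0], [0, 0, 0], [0, 0, 0], [0, 0, 0], [0, 0, 0], [0, 0, 0], [0, 0, 0], [0, 0, 0]])

```text
clock: 28.4
position: [0.4145, -0.2608, 0.1389]
ee_rot: [0.33, 3.123, -0.0]
force: [0.5, -0.2, -3.2]
width: 0.677
gripper_force: 20.0
```

Call:
carry_out(claw=[5, 5, 5, 5, 5, 5, 5, 5, 5, 5, 5, 5, 5, 5, 5, 5, 5, 5, 5, 5], delta_pos=[[0.3, 1.5, 0], [0.6, 2.7, 0], [0.8, 3.7, 0], [0.8, 3.7, 0], [0.8, 3.7, 0], [0.8, 3.7, 0], [0.8, 3.7, 0], [0.8, 3.7, 0], [0.8, 3.7, 0], [0.8, 3.7, 0], [0.8, 3.7, 0], [0.8, 3.7, 0], [0.7, 3.5, 0], [0.6, 2.8, 0], [0.5, 2.4, 0], [0.3, 1.5, 0], [0, 0, 0], [0, 0, 0.5], [0, 0, 0.5], [0, 0, 0]], angular=[[0, 0, 0], [0, 0, 0], [0, 0, 0], [0, 0, 0], [0, 0, 0], [0, 0, 0], [0, 0, 0], [0, 0, 0], [0, 0, 0], [0, 0, 0], [0, 0, 0], [0, 0, 0], [0, 0, 0], [0, 0, 0], [0, 0, 0], [0, 0, 0], [0, 0, 0], [0, 0, 0.06], [0, 0, 0.06], [0, 0, 0]])

```text
clock: 30.4
position: [0.4139, 0.2631, 0.1273]
ee_rot: [-0.521, -3.097, 0.003]
force: [-0.1, -0.0, -2.4]
width: 0.674
gripper_force: 20.0
```

```bash
python3 - <<'E'
from h import *
p=arm.get_image('wrist'); cv2.imwrite('pics/w6.png',p['frame'][...,::-1])
for l,X,z in(('oblong_board',[.415,.265,.01],.012),('tiffin',[.415,.265,.13],arm.observe()['position'][2]+.0335)):
    D=near(arm.trace,l,p,X)
    if D: print(l,D[0],D[1]['conf'],rect(p,D[1]['region'],z))
go(.415,.265,.0285,71)
E
```

```text
oblong_board [258.0992 128.7936] 0.73 (array([0.36486795, 0.28305157]), array([90.9, 53.7]), 70.97564697265625, (array([0.36623154, 0.28290494]), 101.7115478515625))
tiffin [258.7136 234.7008] 0.62 (array([0.40207248, 0.26782199]), array([90.1, 60.7]), -18.747360229492188, (array([0.40449384, 0.26766479]), 102.9124755859375))
t 30.6 pos [0.4144 0.2641 0.1282] yaw 71.1 tilt [ 0. -0.] | tool cm [-0.02  0.11  9.97] turn 0.001 j [-0.72  0.33  0.06  2.02 -0.03  0.79  0.59] F [ 0.7  0.7 -2.4] grip 20.0 w 6.23
```

View pics/w6.png

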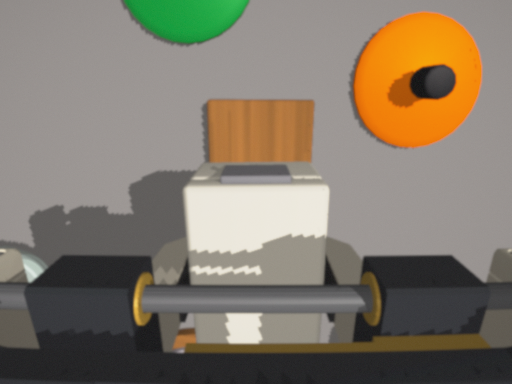

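The tiffin is held square over the oblong board: the board's end is at columns 208–314 and the box at 187–328, and the sides are parallel. Board centre from this view is (0.415,0.266). Lowering.

Call:
carry_out(claw=[5, 5, 5, 5, 5, 5, 5, 5, 5, 5, 5, 5, 5], delta_pos=[[0, 0.1, 1], [0, 0, 2], [0, 0, 2], [0, 0, 2], [0, 0, 1.2], [0, 0, 0.6], [0, 0, 0.4], [0, 0, 0.3], [0, 0, 0.2], [0, 0, 0.1], [0, 0, 0.1], [0, 0, 0.05], [0, 0, 0]], angular=[[0, 0, 0], [0, 0, 0], [0, 0, 0], [0, 0, 0], [0, 0, 0], [0, 0, 0], [0, 0, 0], [0, 0, 0], [0, 0, 0], [0, 0, 0], [0, 0, 0], [0, 0, 0], [0, 0, 0]])

```text
clock: 31.85
position: [0.4147, 0.2659, 0.0288]
ee_rot: [0.517, 3.099, 0.0]
force: [0.3, 0.2, -2.5]
width: 0.673
gripper_force: 20.0
```

Call:
carry_out(claw=[5, 5, 5], delta_pos=[[0, 0, 0.05], [0, 0, 0.05], [0, 0, 0]], angular=[[0, 0, 0], [0, 0, 0], [0, 0, 0]])

```text
clock: 32.15
position: [0.4147, 0.266, 0.0285]
ee_rot: [0.517, 3.098, 0.001]
force: [-3.0, -2.2, 10.0]
width: 0.674
gripper_force: 20.0
```

Call:
carry_out(claw=[6.4, 6.8, 7.2, 7.8, 8.2, 8.2, 8.2, 8.2, 8.2, 8.2, 8.2, 8.2, 8.2, 8.2], delta_pos=[[0, 0, 0], [0, 0, 0], [0, 0, 0], [0, 0, 0], [0, 0, 0], [0, 0, 0], [0, 0, -1], [0, 0, -2], [0, 0, -3], [0, 0, -3], [0, 0, -3], [0, 0, -3], [0, 0, -3], [0, 0, 0]], angular=[[0, 0, 0], [0, 0, 0], [0, 0, 0], [0, 0, 0], [0, 0, 0], [0, 0, 0], [0, 0, 0], [0, 0, 0], [0, 0, 0], [0, 0, 0], [0, 0, 0], [0, 0, 0], [0, 0, 0], [0, 0, 0]])

```text
clock: 33.55
position: [0.4164, 0.2671, 0.2123]
ee_rot: [0.517, 3.094, 0.009]
force: [0.5, 0.5, -0.3]
width: 0.896
gripper_force: 0.0
```

Call:
carry_out(claw=[9, 9, 9, 9, 9, 9, 9, 9, 9, 9, 9, 9, 9, 9, 9, 9, 9, 9, 9, 9], delta_pos=[[-2, -1.8, 0], [-3.5, -3.1, 0], [-3.5, -3.1, 0], [-3.5, -3.1, 0], [-3.5, -3.1, 0], [-3.5, -3.1, 0], [-3.5, -3.1, 0], [-3.5, -3.1, 0], [-3.5, -3.1, 0], [-2.3, -2, 0], [-1.5, -1.3, 0], [0, 0, 0], [0, 0, 0], [0, 0, 0], [0, 0, 0], [0, 0, 0], [0, 0, 0], [0, 0, 0], [0, 0, 0], [0, 0, 0]], angular=[[0, 0, 0], [0, 0, 0], [0, 0, 0], [0, 0, 0], [0, 0, 0], [0, 0, 0], [0, 0, 0], [0, 0, 0], [0, 0, 0], [0, 0, 0], [0, 0, 0.14], [0, 0, 0.14], [0, 0, 0.14], [0, 0, 0.14], [0, 0, 0.14], [0, 0, 0.14], [0, 0, 0.14], [0, 0, 0.14], [0, 0, 0.12], [0, 0, 0]])

```text
clock: 35.55
position: [0.6369, -0.1263, 0.2075]
ee_rot: [-2.223, -2.219, 0.001]
force: [-0.7, 0.8, 0.0]
width: 0.982
gripper_force: 0.0
```

```bash
python3 - <<'E'
from h import *
go(.6373,-.127,.0405,0)
p=arm.get_image('wrist');T=arm.get_image('top')
D=near(arm.place_of,'jar',p,[.637,-.127,.012]); print('jar',D[0],plane(p,[D[0]],.012))
for l,X,z in(('tiffin',[.415,.265,.04],.062),('oblong_board',[.415,.265,.01],.012),('lid',[.608,.123,.02],.018)):
    D=near(arm.trace,l,T,X)
    if D: print(l,D[0],D[1]['conf'],rect(T,D[1]['region'],z))
E
```

```text
t 35.5 pos [ 0.6369 -0.1263  0.2075] yaw -0.1 tilt [ 0.    -0.001] | tool cm [-0.07  0.05 16.7 ] turn -0.002 j [-0.25  0.53  0.56  1.57 -0.3   1.14  0.38] F [-0.7  0.8  0. ] grip 0.0 w 9.01
jar [256.512  171.6864] [[ 0.63698774 -0.12778993  0.012     ]]
oblong_board [170.8032 173.9904] 0.73 (array([0.48160428, 0.24104788]), array([90.6, 26.2]), 76.77297973632812, (array([0.48046674, 0.24131525]), 90.787841796875))
lid [215.6032 125.4912] 0.6 (array([0.60877454, 0.12483475]), array([108.7, 103.7]), -29.86880111694336, (array([0.60773657, 0.12181151]), 110.40019989013672))
```

Jar is where it was left. Grasp it, then carry it to the square board.

Call:
carry_out(claw=[9, 9, 9, 9, 9, 9, 9, 9, 9], delta_pos=[[-0.1, 0, 2], [0, 0, 2.5], [0, 0, 2.5], [0, 0, 2.5], [0, 0, 2.5], [0, 0, 2], [0, 0, 1.5], [0, 0, 1.1], [0, 0, 0]], angular=[[0, 0, 0], [0, 0, 0], [0, 0, 0], [0, 0, 0], [0, 0, 0], [0, 0, 0], [0, 0, 0], [0, 0, 0], [0, 0, 0]])

```text
clock: 36.75
position: [0.6365, -0.1276, 0.0405]
ee_rot: [-2.22, -2.221, 0.002]
force: [0.1, 0.3, 0.7]
width: 0.982
gripper_force: 0.0
```

Call:
carry_out(claw=[5, 5, 5, 5, 5, 5, 5, 5, 5, 5], delta_pos=[[0, 0, 0], [0, 0, 0], [0, 0, 0], [0, 0, 0], [0, 0, 0], [0, 0, 0], [0, 0, 0], [0, 0, 0], [0, 0, 0], [0, 0, 0]], angular=[[0, 0, 0], [0, 0, 0], [0, 0, 0], [0, 0, 0], [0, 0, 0], [0, 0, 0], [0, 0, 0], [0, 0, 0], [0, 0, 0], [0, 0, 0]])

```text
clock: 37.75
position: [0.6375, -0.1277, 0.0423]
ee_rot: [2.221, 2.221, 0.001]
force: [-0.4, 2.2, 6.4]
width: 0.646
gripper_force: 20.0
```

```bash
python3 - <<'E'
from h import *
go(.4167,-.260,.10,0)
E
```

```text
t 37.8 pos [ 0.6375 -0.1277  0.0423] yaw 0.0 tilt [0.    0.001] | tool cm [-13.23 -22.08  -5.79] turn 0.0 j [-0.19  0.7   0.47  1.71 -0.41  0.82  0.47] F [-0.4  2.2  6.4] grip 20.0 w 5.93
```

Call:
carry_out(claw=[5, 5, 5, 5, 5, 5, 5, 5, 5, 5, 5, 5, 5, 5, 5, 5, 5], delta_pos=[[0, 0, -0.5], [0, 0, -1], [0, 0, -1.5], [0, 0, -1.5], [0, 0, -1], [0, 0, -0.5], [-1, -1.6, 0], [-1.8, -3, 0], [-2.2, -3.6, 0], [-2.2, -3.6, 0], [-2.2, -3.6, 0], [-1.8, -3, 0], [-1.2, -2.2, 0], [-0.8, -1.5, 0], [0, 0, 0], [0, 0, 0], [0, 0, 0]], angular=[[0, 0, 0], [0, 0, 0], [0, 0, 0], [0, 0, 0], [0, 0, 0], [0, 0, 0], [0, 0, 0], [0, 0, 0], [0, 0, 0], [0, 0, 0], [0, 0, 0], [0, 0, 0], [0, 0, 0], [0, 0, 0], [0, 0, 0], [0, 0, 0], [0, 0, 0]])

```text
clock: 39.45
position: [0.4175, -0.259, 0.1018]
ee_rot: [2.219, 2.223, 0.001]
force: [-0.6, -0.3, -3.3]
width: 0.652
gripper_force: 20.0
```

```bash
python3 - <<'E'
from h import *
p=arm.get_image('wrist'); cv2.imwrite('pics/w7.png',p['frame'][...,::-1])
D=near(arm.trace,'square_board',p,[.417,-.26,.012])
if D: print(D[0],D[1]['conf'],rect(p,D[1]['region'],.012))
go(.4167,-.260,.0423,0)
E
```

```text
[254.208  166.1184] 0.87 (array([ 0.41837912, -0.2495343 ]), array([109.5,  92.9]), -4.755645751953125, (array([ 0.41811951, -0.25053719]), 140.28550720214844))
t 39.5 pos [ 0.4172 -0.2591  0.1016] yaw 0.1 tilt [0. 0.] | tool cm [-0.09 -0.05  5.93] turn 0.002 j [ 0.04  0.41  0.54  2.07 -0.31  0.74  0.77] F [-0.4 -0.  -3.8] grip 20.0 w 5.96
```

View pics/w7.png

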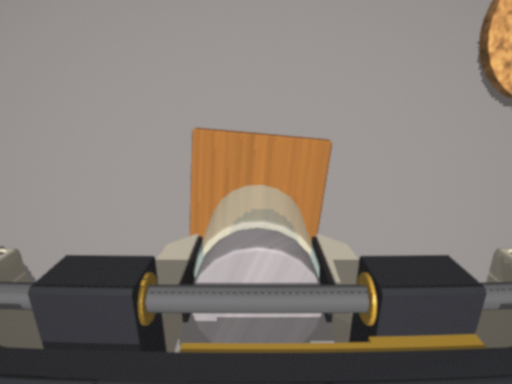

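The jar is held above the square board, which spans columns 190–330. The visible edges give a board centre of about (0.4175,-0.2585), and the TCP is within 1 mm of it. Lowering.

Call:
carry_out(claw=[5, 5, 5, 5, 5, 5, 5, 5, 5, 5, 5], delta_pos=[[0, 0, 1], [0, 0, 1.5], [0, 0, 1.5], [0, 0, 0.8], [0, 0, 0.4], [0, 0, 0.3], [0, 0, 0.2], [0, 0, 0.1], [0, 0, 0.05], [0, 0, 0.05], [0, 0, 0]], angular=[[0, 0, 0], [0, 0, 0], [0, 0, 0], [0, 0, 0], [0, 0, 0], [0, 0, 0], [0, 0, 0], [0, 0, 0], [0, 0, 0], [0, 0, 0], [0, 0, 0]])

```text
clock: 40.65
position: [0.4163, -0.2597, 0.0428]
ee_rot: [2.221, 2.221, 0.0]
force: [-0.4, 0.4, -3.5]
width: 0.65
gripper_force: 20.0
```

Call:
carry_out(claw=[5, 5, 5, 5], delta_pos=[[0, 0, 0.05], [0, 0, 0.05], [0, 0, 0.05], [0, 0, 0]], angular=[[0, 0, 0], [0, 0, 0], [0, 0, 0], [0, 0, 0]])

```text
clock: 41.05
position: [0.4163, -0.2597, 0.0421]
ee_rot: [2.222, 2.221, 0.002]
force: [-3.6, 2.9, 13.7]
width: 0.647
gripper_force: 20.0
```

Contact. Next: release, rise, and back off to the free middle area for the check.

Call:
carry_out(claw=[6, 6.4, 7, 7.6, 8.2, 8.2, 8.2, 8.2, 8.2, 8.2, 8.2, 8.2, 8.2, 8.2, 8.2], delta_pos=[[0, 0, 0], [0, 0, 0], [0, 0, 0], [0, 0, 0], [0, 0, 0], [0, 0, 0], [0, 0, -1], [0, 0, -2], [0, 0, -3], [0, 0, -3], [0, 0, -3], [0, 0, -3], [0, 0, -3], [0, 0, -2], [0, 0, 0]], angular=[[0, 0, 0], [0, 0, 0], [0, 0, 0], [0, 0, 0], [0, 0, 0], [0, 0, 0], [0, 0, 0], [0, 0, 0], [0, 0, 0], [0, 0, 0], [0, 0, 0], [0, 0, 0], [0, 0, 0], [0, 0, 0], [0, 0, 0]])

```text
clock: 42.55
position: [0.4173, -0.2607, 0.2444]
ee_rot: [2.219, 2.218, 0.004]
force: [-0.6, 0.1, 0.0]
width: 0.89
gripper_force: 0.0
```

```bash
python3 - <<'E'
from h import *
go(.5,0,.24)
S=arm.get_image('scene');T=arm.get_image('top');p=arm.get_image('wrist')
cv2.imwrite('pics/e_s.png',S['frame'][...,::-1]);cv2.imwrite('pics/e_t.png',np.vstack([T['frame'][:230,:480],p['frame'][:300,:480]])[...,::-1])
for n,q in(('T',T),('w',p)):
 for l,X,z in(('tiffin',[.415,.265,.04],.062),('oblong_board',[.415,.265,.01],.012),('lid',[.608,.123,.02],.018),('round_board',[.608,.123,.01],.012),('square_board',[.417,-.26,.01],.012)):
    D=near(arm.trace,l,q,X)
    if D: print(n,l,D[0],round(D[1]['conf'],2),rect(q,D[1]['region'],z))
 D=near(arm.place_of,'jar',q,[.417,-.26,.012])
 if D: print(n,'jar',D[0],plane(q,[D[0]],.012))
E
```

```text
t 42.5 pos [ 0.4173 -0.2607  0.2444] yaw -0.0 tilt [-0.002  0.005] | tool cm [26.08  8.26  0.44] turn 0.0 j [-0.07  0.21  0.64  1.9  -0.14  1.07  0.62] F [-0.6  0.1  0. ] grip 0.0 w 8.17
T tiffin [157.2864 195.6096] 0.73 (array([0.41381003, 0.25904068]), array([104.7,  71.1]), -18.04962158203125, (array([0.41316687, 0.26031995]), 115.56224822998047))
T oblong_board [171.776  209.0112] 0.82 (array([0.4129458 , 0.26225345]), array([159.2,  89. ]), -19.382713317871094, (array([0.41421124, 0.26146323]), 172.79237365722656))
T lid [213.8112 124.4928] 0.6 (array([0.60808118, 0.1225759 ]), array([106.5, 106.3]), -0.61370849609375, (array([0.60756818, 0.12267136]), 111.0410385131836))
T round_board [212.7872 145.6128] 0.66 (array([0.60587646, 0.12202557]), array([137.6, 137.3]), -1.2178955078125, (array([0.60685992, 0.12164093]), 142.6983184814453))
T square_board [348.3136 201.216 ] 0.95 (array([ 0.41722394, -0.25907224]), array([113.8, 110.2]), -3.2564239501953125, (array([ 0.41586877, -0.25863568]), 147.4581298828125))
T jar [359.68   195.4176] [[ 0.4116761  -0.26071587  0.012     ]]
w oblong_board [254.5152 172.416 ] 0.58 (array([ 0.41702704, -0.2713371 ]), array([84.3, 71.2]), 74.83333587646484, (array([ 0.4155116 , -0.27115417]), 86.02234649658203))
w square_board [263.1168 139.5072] 0.63 (array([ 0.4175683 , -0.25901334]), array([110.3, 109.7]), 85.1885986328125, (array([ 0.41743182, -0.25898447]), 151.49755859375))
w jar [257.024  165.1968] [[ 0.41719709 -0.26112135  0.012     ]]
```

View pics/e_t.png

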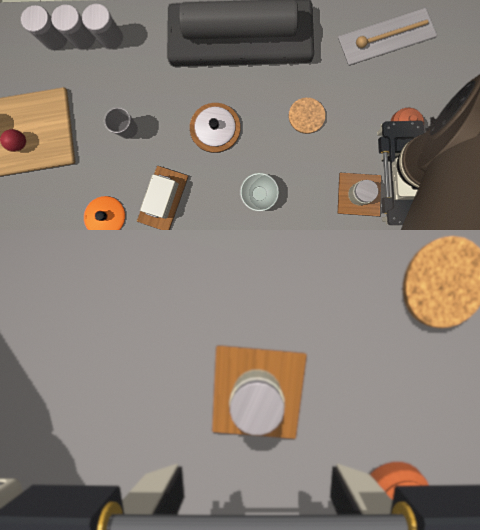

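View pics/e_s.png

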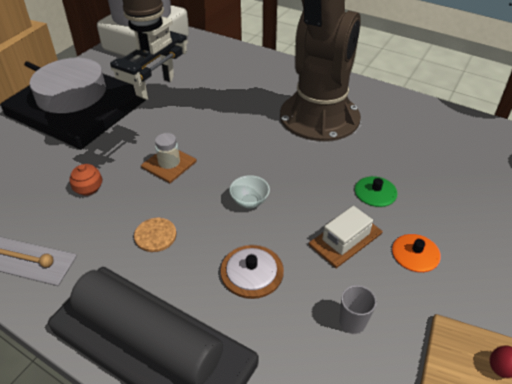

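The final views show the lid centred on the round board (214,127 in top), the tiffin aligned on the oblong board (160,197), and the jar on the square board (366,192). The bystanders are unmoved and the gripper is clear.

```bash
python3 -c "
from cell import arm
print(arm.sign_off())"
```

```text
the job is handed in; nothing more can be done
None
```

The job is handed in: the lid is on the round board, the tiffin box is lengthwise on the oblong board, and the jar, parked on the cork mat first, is on the square board. My last measurements put all three within about 5 mm of centre, and the bowl, tumbler and salt pot were not disturbed; the hand-in returned no verdict.

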